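# Flip the stock tags so that only full bins show green

### The arm

A 6-joint arm with a two-finger parallel gripper is mounted at the origin on the work surface. World frame = base frame: x ahead of the robot, y to its left, z up, the work surface at z = 0. Lengths are in m, angles in rad, forces in N, time in s.
With the tool pointing down it reaches from about 0.225 to 0.875 m from the base axis. Payload 3.4 kg.
Tool frame: the origin (TCP) lies midway between the tips of the shut fingers; the grasp point (between the pads) lies 19 mm behind it (manip.grasp_offset is the distance from the TCP to the grasp point, in m); x points along the fingers, y is the direction in which the jaws open and shut, and the axes are right-handed (so a half turn about x gives the same grasp; the last joint's range is limited). The gripper opens to 85 mm and grips with 20 to 120 N. Pads are 22 mm wide; open, the fingers measure 114 mm over their backs; the gripper's body (76 mm by 85 mm) begins 54 mm behind the grasp point. The pads swing forward as they close: fully open they stand 13 mm farther back than shut.
Start: joints at [1.116, 0.276, 1.505, -0, 1.361, -0.121], TCP at [0.188, 0.543, 0.231] pointing down, gripper open.
Joint ranges: [-2.89, 2.89], [-0.75, 2.08], [0.22, 2.7], [-1.18, 4.32], [0.11, 2.71], [-2.7, 2.7]. Speed limits (rad/s): [2.57, 2.57, 3.14, 3.14, 3.14, 3.14].

### API

Orientations are given as a unit quaternion [w, x, y, z].
In Python, from rig import manip gives the robot as it stands.
- The arm moves only by the shell command python3 -m creep 'ROWS' [OPENING] [FORCE]. ROWS is a JSON object of lists of equal length, an entry for each row: "delta_pos": the shift along the tool's x, y, z in cm, a list of three; "dr": the turn, a rotation vector about the tool's x, y, z in rad, a list of three. In form: {"delta_pos": [[dx, dy, dz], ...], "dr": [[rx, ry, rz], ...]}. A call has 1 to 10 rows; each row is the pose to reach, as a shift and turn from the pose commanded when the call began, along the tool's axes at that moment; what a row does not reach only later rows make up. A row lasts 1/10 s, in which the tool goes at most 50 mm and 8.59 degrees, less where a joint would pass 70% of its speed; a pose out of reach is approached as far as the arm can. A call with a gripper value outside its range is refused whole. OPENING is the opening, from -1 (shut) to 1 (fully open), set as the call begins (- or left out, the last holds). The fingers move at their own pace and stop on an object; FORCE is the grip in N (left out, the last holds). Time passes only in rows, so rows that repeat a pose let the fingers close. It gives the time, the measured TCP pose, the force and the opening at its end, in the units of the state.
- manip.get_state(): the state, without advancing time (a new reading comes with each control period).
- manip.get_image(name): name is "scene" or "top"; returns a dict with "pixels" (480x640x3 uint8, blue, green, red), "depth" (480x640 float32, m along the optical axis (not along the pixel's ray), 0 where there is no reading), "intrinsics" (3x3 intrinsics, pixels), "k1" (the pictures are not rectified: a ray, as slopes to the right and down, at radius r is drawn at 1 + k1 r^2 times it, then the intrinsics apply), "rvec" (rotation vector, rad) and "tvec" (3), from world to camera coordinates, as OpenCV has them. Camera axes: x right, y down, z forward; pixel columns grow to the right and rows downward; lengths in m; the calibration is good to about 2 mm. A picture is of the moment at which its call begins.
- manip.sign_off(): hands the job in, once; it reports no verdict.
The state is a dict: "clock": time; "qpos": joint angles; "qd": joint speeds; "effort": joint torques, N m; "position": TCP position; "ee_rot": TCP orientation; "contact_force": force on the tool from outside, world axes, zero at the start; "moment": the same for the moment, N m; "width": finger opening in m.
Only numpy, scipy, OpenCV 4.12 (cv2) and the standard library are available. Lean on these libraries where they do the work, as an engineer would, in place of code of your own. Each camera call takes 0.05 s, during which the arm holds its last target. There are 200 camera calls.

### The job

The stock bins have just been counted: with a fingertip, push over the hinged two-sided tags on the board in front of them so that only the full bins show their green face upward and every bin that is not full shows red. Leave the tags that are already right alone; be gentle and do not pinch a tag. Do not shift or pick up the bins or anything else on the bench.

Things in the scene. Friction and masses are not known exactly. Their poses are not given: they have to be found in the camera images.
- tag_board: fixed stock board, 238 mm deep (x) by 580 mm long (y), on the table; may stand turned. Origin on the table under the middle of its white ledge, which is 90 mm deep, its top 30 mm above the table. Along y are four places at 210, 70, -70 and -210 mm, each with a tag holder on the ledge and a bin 120 mm behind it (+x)
- holder_a: tag holder, a dark steel clip 80 x 40 mm fixed on the ledge at one of the four places (they change); origin at the centre of its underside, 30 mm above the table, axes parallel to the board's. It carries tag_a on a pin along its x axis, 30 mm above the origin, between cheeks 34 mm either side in x. Small rubber stops under the tag stand 13 mm either side in y, 41 mm high
- tag_a (a joint): tag on holder_a: smooth, slippery plate 56 mm wide (x), 4 mm thick, its free edge 48 mm from the pin, about 35 g. Rad: 0 upright; + leans to the holder's -y side, green face up; - leans to +y, red face up. Rests at +-0.65, free edge then 30 mm beside and 38 mm above the pin, and rises 10 mm on its way to upright. Turns easily; past upright it falls over by itself. Tags leaning towards each other leave 80 mm
- holder_b: tag holder, a dark steel clip 80 x 40 mm fixed on the ledge at one of the four places (they change); origin at the centre of its underside, 30 mm above the table, axes parallel to the board's. It carries tag_b on a pin along its x axis, 30 mm above the origin, between cheeks 34 mm either side in x. Small rubber stops under the tag stand 13 mm either side in y, 41 mm high
- tag_b (a joint): tag on holder_b: smooth, slippery plate 56 mm wide (x), 4 mm thick, its free edge 48 mm from the pin, about 35 g. Rad: 0 upright; + leans to the holder's -y side, green face up; - leans to +y, red face up. Rests at +-0.65, free edge then 30 mm beside and 38 mm above the pin, and rises 10 mm on its way to upright. Turns easily; past upright it falls over by itself. Tags leaning towards each other leave 80 mm
- holder_c: tag holder, a dark steel clip 80 x 40 mm fixed on the ledge at one of the four places (they change); origin at the centre of its underside, 30 mm above the table, axes parallel to the board's. It carries tag_c on a pin along its x axis, 30 mm above the origin, between cheeks 34 mm either side in x. Small rubber stops under the tag stand 13 mm either side in y, 41 mm high
- tag_c (a joint): tag on holder_c: smooth, slippery plate 56 mm wide (x), 4 mm thick, its free edge 48 mm from the pin, about 35 g. Rad: 0 upright; + leans to the holder's -y side, green face up; - leans to +y, red face up. Rests at +-0.65, free edge then 30 mm beside and 38 mm above the pin, and rises 10 mm on its way to upright. Turns easily; past upright it falls over by itself. Tags leaning towards each other leave 80 mm
- holder_d: tag holder, a dark steel clip 80 x 40 mm fixed on the ledge at one of the four places (they change); origin at the centre of its underside, 30 mm above the table, axes parallel to the board's. It carries tag_d on a pin along its x axis, 30 mm above the origin, between cheeks 34 mm either side in x. Small rubber stops under the tag stand 13 mm either side in y, 41 mm high
- tag_d (a joint): tag on holder_d: smooth, slippery plate 56 mm wide (x), 4 mm thick, its free edge 48 mm from the pin, about 35 g. Rad: 0 upright; + leans to the holder's -y side, green face up; - leans to +y, red face up. Rests at +-0.65, free edge then 30 mm beside and 38 mm above the pin, and rises 10 mm on its way to upright. Turns easily; past upright it falls over by itself. Tags leaning towards each other leave 80 mm
- bin_bushings: loose blue plastic stock bin 115 mm deep, 118 mm wide, 70 mm high with a low open front; FULL: heaped above the rim with brass bushings. Stands at one of the four places (they change); origin at the centre of its underside, 8 mm above the table; x and y parallel to the board's. The tag holder 120 mm in front of it (-x) is its own
- bin_pins: loose blue plastic stock bin 115 mm deep, 118 mm wide, 70 mm high with a low open front; FULL: heaped above the rim with steel pins. Stands at one of the four places (they change); origin at the centre of its underside, 8 mm above the table; x and y parallel to the board's. The tag holder 120 mm in front of it (-x) is its own
- bin_spacers: loose blue plastic stock bin 115 mm deep, 118 mm wide, 70 mm high with a low open front; NOT full: only three aluminium spacers left on its floor. Stands at one of the four places (they change); origin at the centre of its underside, 8 mm above the table; x and y parallel to the board's. The tag holder 120 mm in front of it (-x) is its own
- bin_bare: loose blue plastic stock bin 115 mm deep, 118 mm wide, 70 mm high with a low open front; NOT full: empty. Stands at one of the four places (they change); origin at the centre of its underside, 8 mm above the table; x and y parallel to the board's. The tag holder 120 mm in front of it (-x) is its own
- spanner: loose open-ended spanner 150 mm long lying in front of the board; not part of the job, leave it where it is
- screwdriver: loose yellow-handled screwdriver 170 mm long lying in front of the board; not part of the job, leave it where it is
- collet: loose steel collet 29 mm across, 52 mm high, standing in front of the board; not part of the job, leave it where it is
- spray_can: loose blue spray can 54 mm across, 160 mm high, left of the bins; not part of the job, leave it where it is
- oiler: loose white oil bottle 32 mm across, 90 mm high, left of the board; not part of the job, leave it where it is
- wax_tin: loose round tin 72 mm across, 34 mm high, right of the bins; not part of the job, leave it where it is
- chip_brush: loose brush 170 mm long lying right of the board; not part of the job, leave it where it is
Things that resemble listed ones, but are neither listed nor needed, are in the scene too. What is shaped like the bin_bushings but pink is not meant.

How it is judged:
At the end, for the whole second after the job is handed in: Every tag in front of a full bin lies with its green face up (joint above 0.52 rad) and every tag in front of a bin that is not full with its red face up (below -0.52 rad), all at rest; the bins stand within 15 mm of where they were ((((horizontal distance between holder_a and bin_bushings below 0.15 m or horizontal distance between holder_a and bin_pins below 0.15 m) and value of joint tag_a above 0.52 rad) or ((horizontal distance between holder_a and bin_spacers below 0.15 m or horizontal distance between holder_a and bin_bare below 0.15 m) and value of joint tag_a below -0.52 rad)) and (((horizontal distance between holder_b and bin_bushings below 0.15 m or horizontal distance between holder_b and bin_pins below 0.15 m) and value of joint tag_b above 0.52 rad) or ((horizontal distance between holder_b and bin_spacers below 0.15 m or horizontal distance between holder_b and bin_bare below 0.15 m) and value of joint tag_b below -0.52 rad)) and (((horizontal distance between holder_c and bin_bushings below 0.15 m or horizontal distance between holder_c and bin_pins below 0.15 m) and value of joint tag_c above 0.52 rad) or ((horizontal distance between holder_c and bin_spacers below 0.15 m or horizontal distance between holder_c and bin_bare below 0.15 m) and value of joint tag_c below -0.52 rad)) and (((horizontal distance between holder_d and bin_bushings below 0.15 m or horizontal distance between holder_d and bin_pins below 0.15 m) and value of joint tag_d above 0.52 rad) or ((horizontal distance between holder_d and bin_spacers below 0.15 m or horizontal distance between holder_d and bin_bare below 0.15 m) and value of joint tag_d below -0.52 rad)) and velocity of joint tag_a between -0.3 and 0.3 rad/s and velocity of joint tag_b between -0.3 and 0.3 rad/s and velocity of joint tag_c between -0.3 and 0.3 rad/s and velocity of joint tag_d between -0.3 and 0.3 rad/s and distance of each of bin_bushings, bin_pins, bin_spacers, bin_bare from where it was at the start of the episode below 0.015 m and linear speed of each of bin_bushings, bin_pins, bin_spacers, bin_bare below 0.02 m/s); the robot touches nothing.
It fails at once if a bin is pushed out of place, tipped or lifted (more than 15 mm) (distance of any of bin_bushings, bin_pins, bin_spacers, bin_bare from where it was at the start of the episode above 0.015 m).
It fails at once if a tool, bottle or other thing on the bench is pushed away or picked up (more than 20 mm) (distance of any of spanner, screwdriver, collet, spray_can, oiler, wax_tin, chip_brush from where it was at the start of the episode above 0.02 m).
It fails at once if a tag or its holder is pinched or forced (more than 20 N) (contact force between any of the arm, the fingers and holder_a above 20 N or contact force between any of the arm, the fingers and holder_b above 20 N or contact force between any of the arm, the fingers and holder_c above 20 N or contact force between any of the arm, the fingers and holder_d above 20 N).
It fails at once if a tag that was already right is turned (((horizontal distance between holder_c and bin_bushings below 0.15 m or horizontal distance between holder_c and bin_pins below 0.15 m) and value of joint tag_c below 0.3 rad) or ((horizontal distance between holder_d and bin_spacers below 0.15 m or horizontal distance between holder_d and bin_bare below 0.15 m) and value of joint tag_d above -0.3 rad)).
It also fails if it takes over 58 s, if anything falls off the work surface, if the arm or the gripper's body presses on something with over 40 N, if the wrist force passes 120 N, or if a joint passes its speed limit or range.

## Working session

There is one attempt and no reset: what is moved stays moved. The work goes in short steps, Python scripts to look and compute and a shell command to move; the robot and the scene stay as the last step left them, time stands still between calls to the robot, and variables do not carry over. Pictures are saved under pics/ and viewed, about 8 in all and at most 12, crops included, and the job is handed in when it is done.

```bash
mkdir -p pics; ls
python3 - <<'E'
from rig import manip
import cv2,pickle
d={}
for n in("scene","top"):
    d[n]=manip.get_image(n); cv2.imwrite(f"pics/{n}0.png",d[n]["pixels"])
    print(n,d[n]["intrinsics"],d[n]["k1"],d[n]["rvec"],d[n]["tvec"])
pickle.dump(d,open("im0.pkl","wb"))
print(manip.get_state())
E
```

```text
pics
scene [[537.85574569   0.         317.6205205 ]
 [  0.         537.85574569 245.69239635]
 [  0.           0.           1.        ]] -0.12331764513271987 [ 2.14035386  1.07594833 -0.47314318] [-0.30148577 -0.18634498  1.51152973]
top [[463.52967986   0.         322.65273695]
 [  0.         463.52967986 238.74665253]
 [  0.           0.           1.        ]] -0.11674806827944506 [ 2.18139308 -2.12119687  0.17273799] [0.01432906 0.47538887 1.00984721]
{'clock': 0.1, 'qpos': array([ 1.11606588e+00,  2.76556006e-01,  1.50597192e+00,  8.85646365e-07,
        1.36067700e+00, -1.20986057e-01]), 'qd': array([ 0.00140816, -0.00150449, -0.00359836,  0.0007978 , -0.00080159,
        0.00185861]), 'effort': array([ 2.04186981e-03, -4.17699087e+01, -2.46405905e+01, -1.54636496e-04,
        5.81580010e-03, -7.96626125e-06]), 'position': array([0.18816192, 0.54287379, 0.23052615]), 'ee_rot': array([ 0.69712208,  0.11690314,  0.69744633, -0.1179961 ]), 'contact_force': array([ 0.06531754, -0.35451666,  0.39425777]), 'moment': array([ 0.00730034,  0.02201884, -0.01079582]), 'width': 0.08541620427912551}
```

View pics/top0.png

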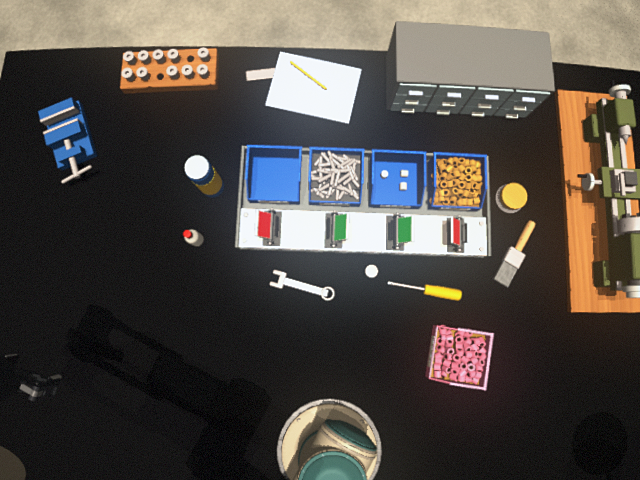

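View pics/scene0.png

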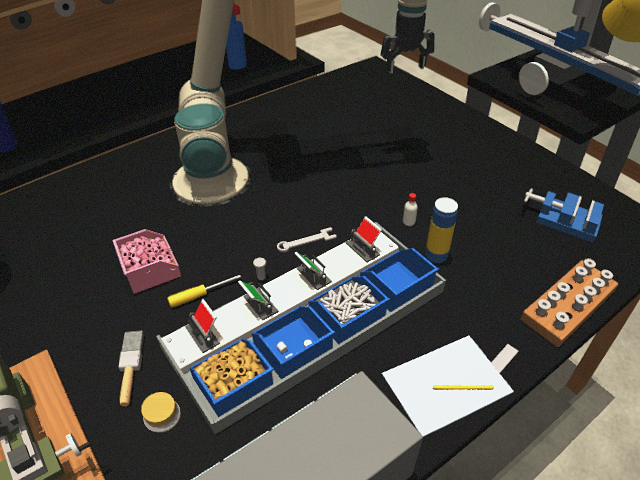

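The top view shows the bins from left to right:

| Bin | Bin pixel | Tag colour | Tag pixel | Action |
|---|---|---|---|---|
| bare | (274,174) | red | (266,224) | already right |
| pins | (336,177) | green | (339,228) | already right |
| spacers | (397,180) | green | (403,231) | must go red, push towards +y |
| bushings | (459,181) | red | (457,233) | must go green, push towards −y |

The possible mix-ups are the four tags and the pink bin at (461,357), which is not meant. I choose the tags at (403,231) and (457,233). Next I measure the board and check the choice in a close crop.

```bash
cat > h.py <<'E'
import cv2,numpy as np
def pts(im,mask):
    v,u=np.nonzero(mask&(im["depth"]>0)); z=im["depth"][v,u]
    K=im["intrinsics"]; k=float(im["k1"])
    q=cv2.undistortPoints(np.c_[u,v].astype(float)[:,None],K,np.array([k,0,0,0,0]))[:,0]
    P=np.c_[q*z[:,None],z]; R,_=cv2.Rodrigues(np.array(im["rvec"]))
    return (P-np.array(im["tvec"]).ravel())@R,u,v
def masks(im):
    h=cv2.cvtColor(im["pixels"],cv2.COLOR_BGR2HSV).astype(int); H,S,V=h[...,0],h[...,1],h[...,2]
    return {"red":((H<6)|(H>174))&(S>150)&(V>90),"green":(H>45)&(H<75)&(S>150)&(V>70),"white":(S<40)&(V>140)}
E
python3 - <<'E'
import pickle,numpy as np,cv2
from h import *
d=pickle.load(open("im0.pkl","rb"))
for n in d:
    im=d[n]; m=masks(im); P,u,v=pts(im,m["white"]); 
    k=(abs(P[:,2]-.03)<.006)&(P[:,0]>.2)&(P[:,0]<.75)&(abs(P[:,1])<.45)
    r=cv2.minAreaRect(P[k,:2].astype(np.float32)); print(n,"ledge",k.sum(),r,P[k,2].mean()); print(cv2.boxPoints(r).round(3).tolist())
    for c in("red","green"):
        nn,l,s,_=cv2.connectedComponentsWithStats(m[c].astype(np.uint8))
        for i in range(1,nn):
            if s[i,4]<40: continue
            Q,_,_=pts(im,l==i)
            if len(Q): print(c,s[i,:5],np.median(Q,0).round(3),np.percentile(Q,3,axis=0).round(3),np.percentile(Q,97,axis=0).round(3))
im=d["top"];c=im["pixels"][135:265,230:500]; a=cv2.resize(c,None,fx=2.9,fy=2.9,interpolation=cv2.INTER_CUBIC)
cv2.imwrite("pics/crop.png",a)
E
```

```text
scene ledge 5360 ((0.44864529371261597, -0.11300694942474365), (0.6661384105682373, 0.46794354915618896), 89.65131378173828) 0.030235348100686465
[[0.21299999952316284, -0.4449999928474426], [0.6809999942779541, -0.44699999690055847], [0.6850000023841858, 0.21899999678134918], [0.21699999272823334, 0.22100000083446503]]
red [233   4   7  10  47] [-0.536  0.415  0.239] [-0.558  0.409  0.222] [-0.529  0.426  0.25 ]
red [409 193   7   9  48] [0.471 0.317 0.089] [0.461 0.311 0.076] [0.477 0.325 0.093]
red [356 219  23  25 306] [0.495 0.154 0.081] [0.469 0.144 0.066] [0.52  0.165 0.094]
red [194 302  20  31 321] [ 0.492 -0.266  0.08 ] [ 0.464 -0.277  0.065] [ 0.517 -0.255  0.094]
green [243 282  21  19  96] [ 0.492 -0.15   0.08 ] [ 0.465 -0.158  0.068] [ 0.518 -0.141  0.09 ]
top ledge 6756 ((0.5369832515716553, -0.08781281113624573), (0.6841542720794678, 0.4357873201370239), 61.91770935058594) 0.02972801155167815
[[0.18400000035762787, -0.28700000047683716], [0.5680000185966492, -0.492000013589859], [0.8899999856948853, 0.11100000143051147], [0.5059999823570251, 0.31700000166893005]]
red [258 212  13  26 269] [0.496 0.156 0.079] [0.472 0.146 0.066] [0.521 0.166 0.093]
red [454 218   5  26 121] [ 0.493 -0.263  0.082] [ 0.469 -0.271  0.071] [ 0.519 -0.255  0.094]
red [183 230   9   8  55] [0.471 0.321 0.088] [ 0.463  0.314 -0.003] [0.49  0.356 0.093]
green [399 218  11  24  96] [ 0.493 -0.149  0.081] [ 0.47  -0.157  0.066] [ 0.518 -0.139  0.092]
```

View pics/crop.png

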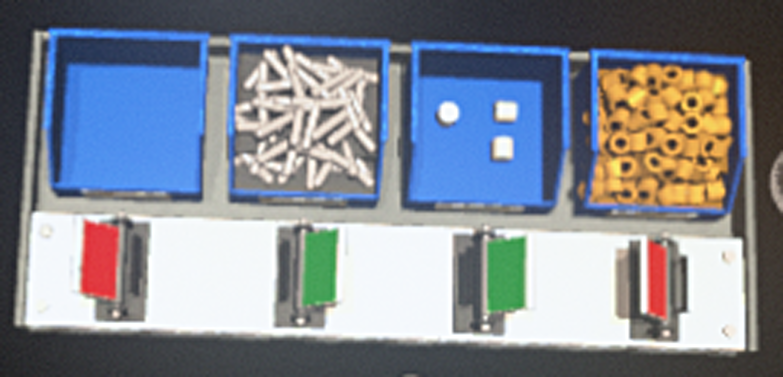

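The crop confirms it: empty bin/red, pins/green, spacers/green (crop 505,275) and bushings/red (crop 655,280). Only the last two tags are wrong. They lean towards each other, with the middle of the gap at about (0.493, −0.207). Now I work out the tool axes and the shift to there.

```bash
cat > go.py <<'E'
import sys,numpy as np
from rig import manip
from scipy.spatial.transform import Rotation as R
def rep(*t):
    s=manip.get_state(); r=R.from_quat(s["ee_rot"],scalar_first=True); M=r.as_matrix()
    print(s["clock"],s["position"].round(4),s["contact_force"].round(1),"w",round(s["width"],4)); print(M.round(4))
    for p in t: print("delta cm",(M.T@(np.array(p)-s["position"])*100).round(2))
    # turn so tool x is down and tool y along nearest world axis
    for a in ([0,1,0],[0,-1,0],[1,0,0],[-1,0,0]):
        T=np.c_[[0,0,-1],a,np.cross([0,0,-1],a)]; print(a,(r.inv()*R.from_matrix(T)).as_rotvec().round(3))
rep(*[[float(x) for x in a.split(",")] for a in sys.argv[1:]])
E
python3 go.py .493,-.207,.231 .493,-.207,.2
```

```text
0.1 [0.1882 0.5429 0.2305] [ 0.1 -0.4  0.4] w 0.0854
[[-7.000e-04  3.276e-01  9.448e-01]
 [-1.400e-03  9.448e-01 -3.276e-01]
 [-1.000e+00 -1.600e-03 -2.000e-04]]
delta cm [ 4.000e-02 -6.086e+01  5.337e+01]
delta cm [  3.14 -60.86  53.37]
[0, 1, 0] [-0.334 -0.     0.002]
[0, -1, 0] [2.808e+00 2.000e-03 1.000e-03]
[1, 0, 0] [1.237e+00 1.000e-03 2.000e-03]
[-1, 0, 0] [-1.905e+00 -2.000e-03  1.000e-03]
```

```bash
python3 -m creep '{"delta_pos":[[0,-2,1.75],[0,-5,4.4],[0,-8,7],[0,-11.4,10],[0,-14.8,13],[0,-18.2,16],[0,-21.6,19],[0,-25.1,22],[0,-28.5,25],[0,-31.9,28]],"dr":[[0.12,0,0],[0.24,0,0],[0.36,0,0],[0.48,0,0],[0.6,0,0],[0.73,0,0],[0.86,0,0],[0.98,0,0],[1.11,0,0],[1.237,0,0]]}' -1 20; python3 go.py .493,-.207,.2
```

```text
clock: 1.1
position: [0.3485, 0.1484, 0.2312]
ee_rot: [0.499, 0.501, 0.499, -0.501]
contact_force: [1.1, 0.8, 0.1]
width: 0.0001
1.1 [0.3485 0.1484 0.2312] [1.1 0.8 0.1] w 0.0001
[[ 2.e-04  1.e+00 -5.e-03]
 [ 2.e-04 -5.e-03 -1.e+00]
 [-1.e+00  2.e-04 -2.e-04]]
delta cm [ 3.12 14.63 35.47]
[0, 1, 0] [-1.576  0.    -0.   ]
[0, -1, 0] [ 1.566 -0.    -0.   ]
[1, 0, 0] [-0.005 -0.    -0.   ]
[-1, 0, 0] [ 3.137 -0.     0.   ]
```

```bash
python3 -m creep '{"delta_pos":[[0,1.6,4],[0,3.3,8],[0,4.9,12],[0,6.6,16],[0,8.2,20],[0,9.9,24],[0,11.5,28],[0,13,31.5],[1.5,14,34],[3,14.6,35.5]],"dr":[[0,0,0],[0,0,0],[0,0,0],[0,0,0],[0,0,0],[0,0,0],[0,0,0],[0,0,0],[0,0,0],[0,0,0]]}' && python3 -m creep '{"delta_pos":[[0,0,0],[0,0,0]],"dr":[[0,0,0],[0,0,0]]}'; python3 go.py .493,-.207,.088
python3 - <<'E'
from rig import manip
import cv2
im=manip.get_image("scene"); cv2.imwrite("pics/s1.png",cv2.resize(im["pixels"][190:420,140:420],None,fx=2.5,fy=2.5,interpolation=cv2.INTER_CUBIC))
E
```

```text
clock: 2.1
position: [0.4952, -0.2071, 0.2005]
ee_rot: [0.5, 0.5, 0.499, -0.5]
contact_force: [-0.4, 0.4, 0.5]
width: -0.0002
clock: 2.3
position: [0.4934, -0.2036, 0.2004]
ee_rot: [0.499, 0.5, 0.501, -0.5]
contact_force: [-0.3, 0.8, -0.2]
width: 0.0004
2.3 [ 0.4934 -0.2036  0.2004] [-0.3  0.8 -0.2] w 0.0004
[[-2.6e-03  1.0e+00 -1.0e-04]
 [ 2.4e-03 -1.0e-04 -1.0e+00]
 [-1.0e+00 -2.6e-03 -2.4e-03]]
delta cm [ 1.124e+01 -1.000e-02  3.700e-01]
[0, 1, 0] [-1.571 -0.004  0.   ]
[0, -1, 0] [1.571 0.    0.004]
[1, 0, 0] [-0.    -0.002  0.003]
[-1, 0, 0] [3.141 0.004 0.004]
```

View pics/s1.png

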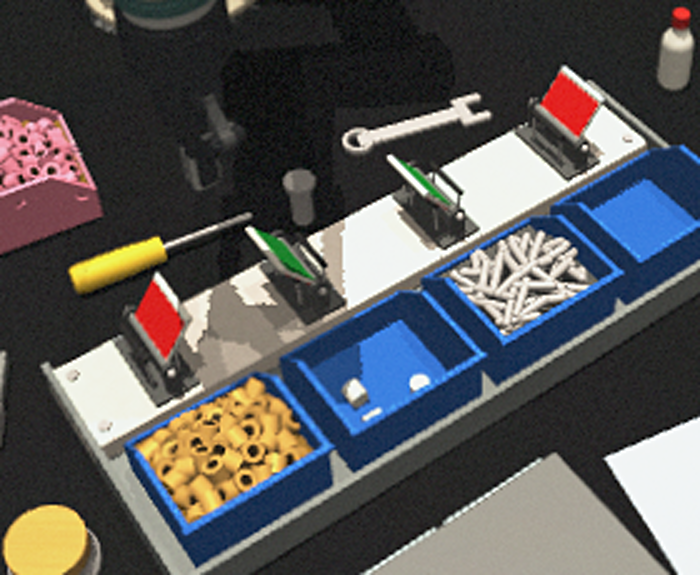

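The view shows all four tags unmoved and the gripper's shadow in the gap between the two wrong tags, around crop (250,320). Fingertips appear near crop (205,180). I check by projection, then go down.

```bash
python3 - <<'E'
import pickle,cv2,numpy as np
im=pickle.load(open("im0.pkl","rb"))["scene"]
p,_=cv2.projectPoints(np.array([[.4934,-.2036,.2],[.493,-.207,.088]]),np.array(im["rvec"]),np.array(im["tvec"]),im["intrinsics"],np.array([float(im["k1"]),0,0,0,0]))
print(p.reshape(-1,2),(p.reshape(-1,2)-[140,190])*2.5)
E
python3 -m creep '{"delta_pos":[[2,0,0.3],[4,0,0.3],[5.5,0,0.3],[7,0,0.3],[8,0,0.3],[8,0,0.3],[8,0,0.3]],"dr":[[0,0,0],[0,0,0],[0,0,0],[0,0,0],[0,0,0],[0,0,0],[0,0,0]]}'; python3 go.py .493,-.207,.088
python3 - <<'E'
from rig import manip
import cv2
im=manip.get_image("scene"); cv2.imwrite("pics/s2.png",cv2.resize(im["pixels"][190:420,140:420],None,fx=2.5,fy=2.5,interpolation=cv2.INTER_CUBIC))
E
```

```text
[[222.62538416 262.50747393]
 [228.90187497 301.71980375]] [[206.56346039 181.26868483]
 [222.25468742 279.29950938]]
clock: 3.05
position: [0.4948, -0.2074, 0.1221]
ee_rot: [0.501, 0.5, 0.5, -0.5]
contact_force: [0.6, -0.3, 0.6]
width: -0.0001
3.05 [ 0.4948 -0.2074  0.1221] [ 0.6 -0.3  0.6] w -0.0001
[[ 1.e-03  1.e+00  8.e-04]
 [-3.e-04  8.e-04 -1.e+00]
 [-1.e+00  1.e-03  3.e-04]]
delta cm [ 3.41 -0.18 -0.04]
[0, 1, 0] [-1.57e+00  1.00e-03 -1.00e-03]
[0, -1, 0] [ 1.572e+00 -1.000e-03 -1.000e-03]
[1, 0, 0] [ 0.001  0.    -0.001]
[-1, 0, 0] [-3.141e+00  2.000e-03  1.000e-03]
```

View pics/s2.png

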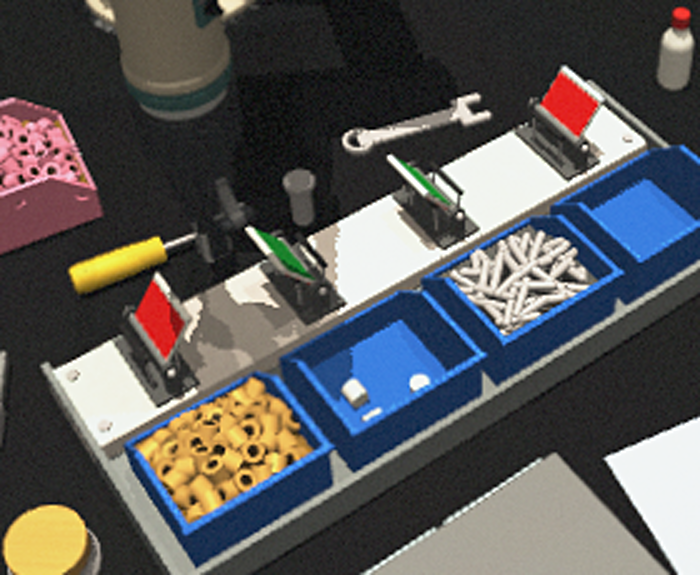

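The tip is centred in the gap at crop (215,250). I go down to about z = 0.086 and push tag 3 towards +y (tool −z).

```bash
python3 -m creep '{"delta_pos":[[1.5,-0.1,0],[3,-0.1,0],[3.6,-0.1,0],[3.6,-0.1,-1],[3.6,-0.1,-2],[3.6,-0.1,-2.6],[3.6,-0.1,-3.2],[3.6,-0.1,-3.8],[3.6,-0.1,-4.4],[3.6,-0.1,-5]],"dr":[[0,0,0],[0,0,0],[0,0,0],[0,0,0],[0,0,0],[0,0,0],[0,0,0],[0,0,0],[0,0,0],[0,0,0]]}' && python3 -m creep '{"delta_pos":[[0,0,-0.5],[0,0,-1],[0,0,-1.4],[0,0,-1.8],[0,0,-2],[0,0,-2]],"dr":[[0,0,0],[0,0,0],[0,0,0],[0,0,0],[0,0,0],[0,0,0]]}'; python3 go.py .493,-.207,.086
python3 - <<'E'
from rig import manip
import cv2
im=manip.get_image("scene"); cv2.imwrite("pics/s3.png",cv2.resize(im["pixels"][190:420,140:420],None,fx=2.5,fy=2.5,interpolation=cv2.INTER_CUBIC))
E
```

```text
clock: 4.1
position: [0.4935, -0.1573, 0.0854]
ee_rot: [0.5, 0.5, 0.5, -0.5]
contact_force: [0.2, -0.9, 0.1]
width: -0.0003
clock: 4.7
position: [0.4934, -0.1376, 0.0853]
ee_rot: [0.5, 0.5, 0.5, -0.5]
contact_force: [-0.0, -0.2, 0.6]
width: -0.0001
4.7 [ 0.4934 -0.1376  0.0853] [-0.  -0.2  0.6] w -0.0001
[[-1.e-04  1.e+00  3.e-04]
 [ 1.e-04  3.e-04 -1.e+00]
 [-1.e+00 -1.e-04 -1.e-04]]
delta cm [-0.07 -0.04  6.94]
[0, 1, 0] [-1.571 -0.    -0.   ]
[0, -1, 0] [ 1.571 -0.     0.   ]
[1, 0, 0] [ 0. -0.  0.]
[-1, 0, 0] [-3.141 -0.    -0.   ]
```

View pics/s3.png

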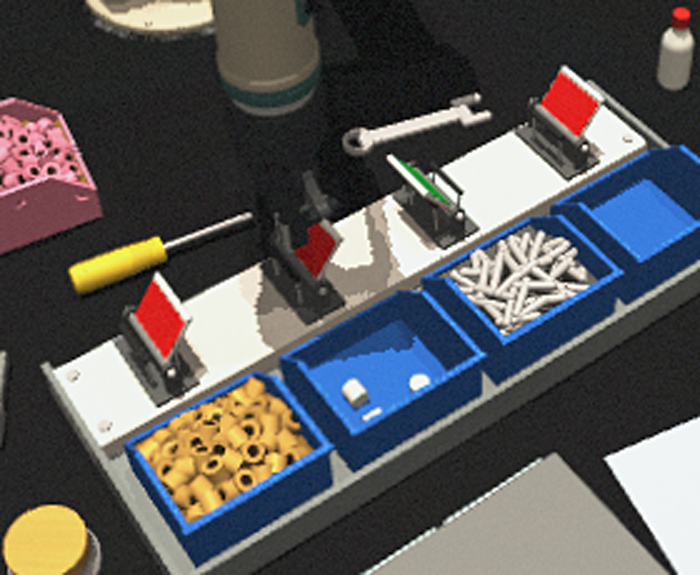

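Tag 3 now shows red at crop (320,250). Next I push tag 4 towards −y (tool +z), to the same height past its pin.

```bash
python3 -m creep '{"delta_pos":[[0,0,1.5],[0,0,3.5],[0,0,5.5],[0,0,7.5],[0,0,8.7],[0,0,9.4],[0,0,10],[0,0,10.6],[0,0,11.2],[0,0,11.8]],"dr":[[0,0,0],[0,0,0],[0,0,0],[0,0,0],[0,0,0],[0,0,0],[0,0,0],[0,0,0],[0,0,0],[0,0,0]]}' && python3 -m creep '{"delta_pos":[[0,0,0.5],[0,0,1],[0,0,1.5],[0,0,2],[0,0,2.2],[0,0,2.2],[0,0,1],[-2,0,-1],[-5,0,-2],[-9,0,-2]],"dr":[[0,0,0],[0,0,0],[0,0,0],[0,0,0],[0,0,0],[0,0,0],[0,0,0],[0,0,0],[0,0,0],[0,0,0]]}' && python3 -m creep '{"delta_pos":[[-2,-3,0],[-2,-7,0],[-2,-11,0],[-2,-15,0],[-2,-18,0],[-2,-18,0],[-2,-18,0]],"dr":[[0,0,0],[0,0,0],[0,0,0],[0,0,0],[0,0,0],[0,0,0],[0,0,0]]}'
python3 - <<'E'
from rig import manip
import cv2,pickle,numpy as np
from h import *
d0=pickle.load(open("im0.pkl","rb"))
out=[]
for n in("scene","top"):
    im=manip.get_image(n); m=masks(im)
    for c in("red","green"):
        nn,l,s,_=cv2.connectedComponentsWithStats(m[c].astype(np.uint8))
        for i in range(1,nn):
            if s[i,4]>=40:
                Q,_,_=pts(im,l==i)
                if len(Q): print(n,c,s[i,:5],np.median(Q,0).round(3))
    out.append(im["pixels"])
cv2.imwrite("pics/s4.png",cv2.resize(out[0][190:420,140:420],None,fx=2.5,fy=2.5,interpolation=cv2.INTER_CUBIC))
cv2.imwrite("pics/t4.png",out[1])
a,b=[cv2.cvtColor(x,cv2.COLOR_BGR2GRAY)[150:420,100:450] for x in(d0["scene"]["pixels"],out[0])]
E
```

```text
clock: 5.75
position: [0.4935, -0.2559, 0.0853]
ee_rot: [0.5, 0.5, 0.5, -0.5]
contact_force: [0.3, -0.2, 0.6]
width: 0.0002
clock: 6.75
position: [0.4917, -0.2323, 0.1745]
ee_rot: [0.498, 0.499, 0.503, -0.5]
contact_force: [1.6, -1.1, -0.2]
width: 0.0003
clock: 7.45
position: [0.3135, -0.2352, 0.1956]
ee_rot: [0.5, 0.5, 0.499, -0.5]
contact_force: [0.7, 1.0, 0.4]
width: 0.0
scene red [226   2  12  13  80] [-0.549  0.413  0.242]
scene red [409 193   7   9  48] [0.471 0.317 0.088]
scene red [356 219  23  25 305] [0.494 0.154 0.081]
scene red [253 272  21  29 318] [ 0.493 -0.126  0.081]
scene green [181 312  24  22 166] [ 0.491 -0.29   0.081]
top red [258 212  13  26 269] [0.496 0.156 0.079]
top red [390 216   7  26 169] [ 0.494 -0.124  0.081]
top red [183 230   9   8  55] [0.471 0.321 0.088]
top green [461 220  13  24 273] [ 0.492 -0.288  0.082]
```

View pics/s4.png

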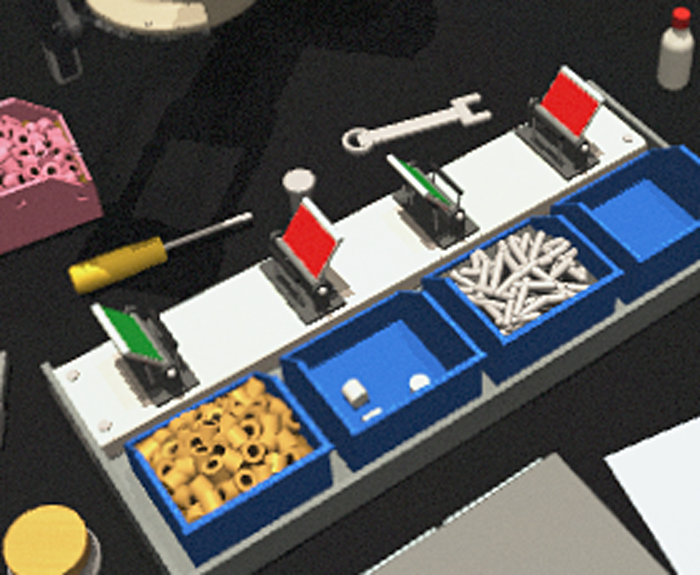

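View pics/t4.png

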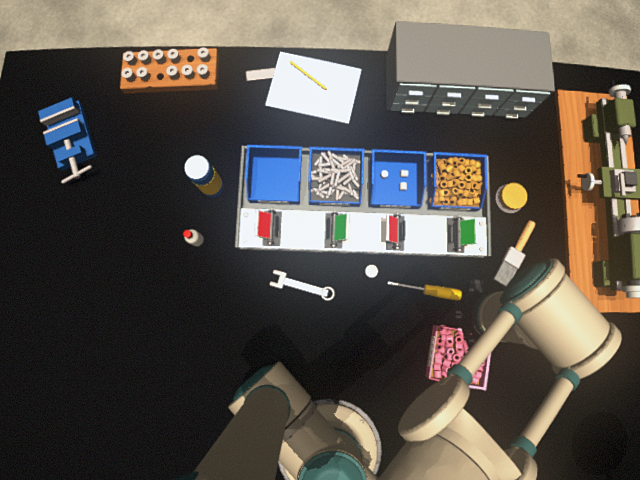

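Both views show the tags from left to right as red, green, red, green (top view (265,224), (339,228), (393,229), (467,232)). This is what the bins call for. Bins and tools look unmoved and the arm is clear, so I hand in.

```bash
python3 -c "
from rig import manip
print(manip.sign_off())"
```

```text
the job is handed in; nothing more can be done
None
```

I turned the two wrong tags with the shut fingertips and handed the job in at about 7.5 s on the robot's clock; no verdict is reported. The spacers' tag went from green to red and the bushings' tag from red to green. The empty bin's red tag and the pins' green tag were already right, so I left them alone.

- **Tags:** In the last pictures from both cameras the tags read red, green, red, green, matching empty, pins, spacers, bushings. The measured face centres of the two turned tags (y about −0.125 and −0.289 m) fit tags lying on their stops. The colour mask missed the pins' green tag, so I checked that one only by eye.
- **Bins and other things:** They look unmoved in the before and after pictures. I judged this by eye and did not measure it.
- **Forces and clearance:** The wrist force read under 2 N at the end of each move; I did not record it during the pushes. The arm ended clear of everything, with the fingertip at z = 0.196 m.

No check failed or disagreed.

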